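# Start the ficus watering

## Task

Start the ficus watering on the grey controller by pressing its controls in order: push the white-dotted end of the blue pump rocker fully down, then the dotted end of the green ficus-line rocker fully down, and then press the round white start button all the way in for a moment and let it spring back. The blue and green rockers stay on; leave the yellow rocker off. Nothing is to be lifted or moved about: leave the ornament, pot, pliers, chopstick and jar where they are.

Things in the scene. Friction and masses are not known exactly. Their poses are not given: they have to be found in the camera images.
- controller: grey fixed box 130 (x) x 400 (y) x 40 (z) mm flat on the shelf; origin: centre of its underside; its x points away from the robot (yaw to +-0.3). On its top, in a row at y = -70, 0, 70, 140 mm, in any order: blue, green, yellow rockers (black bases 90 x 52 x 11 mm, paddles up to 73 mm above the shelf) and the white start button. A loose bridge ornament stands at about y = -155 mm.
- blue_rocker (a joint): blue rocker's hinge angle in rad: 0 to 0.05 = off, as at the start (white-dotted end raised); 0.36 = fully on (dotted end down at its rigid stop); over 0.28 counts as on. It stays where it is left; pressing near the dot takes about 2 to 4 N. Pump: switched on first.
- blue_dot (a point): centre of the 14 mm white dot on top of the blue paddle (76 long along the controller's x, 40 wide, 8 mm thick, hinged across its middle). The dot is 26 mm from the hinge, on the half away from the robot, and sinks 9 mm from off to on. Press straight down; a flat fingertip may meet the stop a few mm sooner.
- green_rocker (a joint): green rocker's hinge angle in rad: 0 to 0.05 = off, as at the start (white-dotted end raised); 0.36 = fully on (dotted end down at its rigid stop); over 0.28 counts as on. It stays where it is left; pressing near the dot takes about 2 to 4 N. Ficus line: switched on second, only once blue is on.
- green_dot (a point): centre of the 14 mm white dot on top of the green paddle (76 long along the controller's x, 40 wide, 8 mm thick, hinged across its middle). The dot is 26 mm from the hinge, on the half away from the robot, and sinks 9 mm from off to on. Press straight down; a flat fingertip may meet the stop a few mm sooner.
- yellow_rocker (a joint): yellow rocker's hinge angle in rad: 0 to 0.05 = off, as at the start (white-dotted end raised); 0.36 = fully on (dotted end down at its rigid stop); over 0.28 counts as on. It stays where it is left; pressing near the dot takes about 2 to 4 N. Spare line: to stay off.
- yellow_dot (a point): centre of the 14 mm white dot on top of the yellow paddle (76 long along the controller's x, 40 wide, 8 mm thick, hinged across its middle). The dot is 26 mm from the hinge, on the half away from the robot, and sinks 9 mm from off to on. Press straight down; a flat fingertip may meet the stop a few mm sooner.
- start (a joint): travel of the white start button in m: 0 = out, 0.008 = fully in; 0.006 and more counts as pressed. It springs back by itself; fully in takes 5 N. Pressed last, only once both rockers are on.
- start_top (a point): centre of the top face of the round white start button (36 mm across, in a black housing), moves down with it by up to 8 mm; press straight down.
- bridge: small blue-white ceramic bridge ornament, loose, about 28 x 60 x 37 mm high, standing on the controller's top; origin at the centre of its underside; leave it.
- pot: empty unglazed brown pot, loose, 100 mm across, 90 mm high, beside the controller (left); origin at the centre of its underside; leave it.
- pliers: aluminium pliers, loose, about 145 mm long, 12 mm high, lying behind the controller (far side); origin below the pivot; leave them.
- chopstick: bamboo chopstick, loose, 230 mm long, 7 mm thick, lying between the robot and the controller; origin under its middle; leave it.
- jar: amber glass jar with green cap, loose, 60 mm across, 75 mm high, right of the controller; origin at the centre of its underside; leave it.

How it is judged (in metres and radians):
On the way, in this order (a step that is already met when the one before it is completed fails the run):
1. the blue rocker's dotted end is pushed fully down (value of joint blue_rocker above 0.28 rad), for 0.1 s.
2. then the green rocker's dotted end is pushed fully down (value of joint each of blue_rocker, green_rocker above 0.28 rad), for 0.1 s.
3. then the start button is pressed in with both rockers on (all of step 2 and value of joint start above 0.006 m), for 0.1 s.
At the end, for the whole second after the job is handed in: Blue and green rockers on (over 0.28 of 0.36 rad), yellow still off (under 0.1 rad), start button sprung back (under 2 mm in), ornament, pot, pliers, chopstick and jar each within 10 mm of where it stood (all of step 2 and value of joint yellow_rocker below 0.1 rad and value of joint start below 0.002 m and distance of each of bridge, pot, pliers, chopstick, jar from where it was at the start of the episode below 0.01 m); the robot touches nothing.
It fails at once if the green rocker is moved before blue is fully on, or blue is let off again (value of joint green_rocker above 0.1 rad and value of joint blue_rocker below 0.28 rad).
It fails at once if the start button is pressed while blue or green is not fully on (value of joint start above 0.003 m and value of joint any of blue_rocker, green_rocker below 0.28 rad).
It fails at once if the yellow rocker is moved (value of joint yellow_rocker above 0.1 rad).
It fails at once if the ornament, pot, pliers, chopstick or jar is lifted or moved more than 10 mm (distance of any of bridge, pot, pliers, chopstick, jar from where it was at the start of the episode above 0.01 m).
It also fails if it takes over 38 s, if anything falls off the work surface, if the arm or the gripper's body presses on something with over 40 N, if the wrist force passes 120 N, or if a joint passes its speed limit or range.

## Robot

A 7-joint arm with a two-finger parallel gripper is mounted at the origin on the work surface. World frame = base frame: x ahead of the robot, y to its left, z up, the work surface at z = 0. Lengths are in m, angles in degrees, forces in N, time in s.
With the tool pointing down it reaches from about 0.425 to 1.025 m from the base axis. Payload 9.4 kg.
Tool frame: the origin (TCP) lies at the very end of the fingers, on their centre line; the grasp point (between the pads) lies behind it (arm.grip_depth is the z of the grasp point in the tool frame, in m); z points along the fingers, y is the line along which they close (so a half turn about z gives the same grasp; the last joint's range is limited). The gripper opens to 85 mm and grips with 20 to 120 N. Pads are 22 mm wide; open, the fingers measure 114 mm over their backs; the gripper's body (76 mm by 85 mm) begins 54 mm behind the grasp point. The pads swing forward as they close: fully open they stand 13 mm farther back than shut.
Start: joints at [-79.681, 34.337, -0.143, 91.639, 0.103, 54.024, -4.572], TCP at [0.184, 0.701, 0.231] pointing down, gripper open.
Joint ranges: [-147.43, 147.43], [-19.82, 112.94], [-74.19, 73.91], [6.32, 146.72], [-59.91, 239.91], [6.04, 106.73], [-150.56, 150.56]. Speed limits (degrees/s): [127.2, 127.2, 172.46, 172.46, 180, 180, 180].

## Interface

Orientations are given as a 3x3 rotation matrix whose columns are the frame's x, y, z axes.
In Python, from bench import telemetry, imaging, arm gives the robot as it stands.
- The arm moves only by the tool move_arm, never from a script. Its argument "plan" is a list that holds one entry, the list of rows, each a list of 7 numbers: the turn, a rotation vector about the tool's x, y, z in units of 0.1 rad (1.0 is 0.1 rad), then the shift along the tool's x, y, z in units of 50 mm (1.0 is 50 mm), then the opening, from 0 (shut) to 1 (fully open). A call has 1 to 12 rows; each row shifts and turns the commanded pose from where the row before left it, along the tool's axes as they then stand; what a row does not reach is not made up. A row lasts 1/10 s, in which the tool goes at most 50 mm and 8.59 degrees, less where a joint would pass 70% of its speed; a pose out of reach is approached as far as the arm can. A call with a number of a shift or a turn outside -1 to 1 is refused whole. A call with a gripper value outside its range is refused whole. The fingers move at their own pace and stop on an object; "force" is the grip in N (left out, the last holds). Time passes only in rows, so rows that do not move let the fingers close. It gives the time, the measured TCP pose, the force, the opening and the grip force at its end, in the units of the state.
- telemetry.get_state(): the state, without advancing time (a new reading comes with each control period).
- imaging.snapshot(name): name is "scene" or "top"; returns a dict with "image" (420x560x3 uint8, red, green, blue), "fx", "fy", "cx", "cy" (pixels), "extrinsics" (4x4, takes a point from world to camera coordinates). Camera axes: x right, y up, looking along -z (the intrinsics and any distortion apply to the point x, -y, -z); pixel columns grow to the right and rows downward; lengths in m; the calibration is good to about 2 mm. A picture is of the moment at which its call begins. There is no depth.
- arm.hand_in(): hands the job in; it is judged then, once.
The state is a dict: "time_s": time; "q": joint angles; "dq": joint speeds; "joint_efforts": joint torques, N m; "position": TCP position; "tcp_rot": TCP orientation; "contact_force": force on the tool from outside, world axes, zero at the start; "wrist_torque": the same for the moment, N m; "grip_width": finger opening in m; "grip_force": force on a finger pad.
Only numpy, scipy, OpenCV 4.12 (cv2) and the standard library are available. Lean on these libraries where they do the work, as an engineer would, in place of code of your own. Each camera call takes 0.05 s, during which the arm holds its last target. There are 200 camera calls.

## Working session

There is one attempt and no reset: what is moved stays moved. The work goes in short steps, Python scripts to look and compute and a tool call to move; the robot and the scene stay as the last step left them, time stands still between calls to the robot, and variables do not carry over. Pictures are saved under pics/ and viewed, at most 10 in all, crops included, and the job is handed in when it is done.

Besides the shell and the picture viewer there is one more tool, called after "Call:" as a command line: name --argument value ..., lists and objects as JSON in quotes. move_arm: Moves the arm, as the interface text tells. Shifts and turns lie within -1 to 1; 1 stands for 50 mm of shift or 0.1 rad of turn. Its arguments: {"type":"object","properties":{"plan":{"type":"array"},"force":{"type":"number"}},"required":["plan"]}

```bash
mkdir -p pics; ls; python3 - <<'E'
from bench import telemetry, imaging, arm
import cv2,numpy as np
np.set_printoptions(precision=4,suppress=True)
for n in("scene","top"):
    s=imaging.snapshot(n); cv2.imwrite(f"pics/{n}0.png",s["image"][...,::-1])
    print(n,{k:v for k,v in s.items() if k!="image"})
st=telemetry.get_state(); print(st["time_s"],st["position"],st["tcp_rot"],st["grip_width"])
E
```

```text
pics
scene {'fx': 430.8762347304172, 'fy': 430.8762347304172, 'cx': 285.31998280959294, 'cy': 208.19391830757422, 'extrinsics': array([[-0.8721,  0.4891, -0.014 ,  0.4941],
       [-0.4125, -0.7195,  0.5587,  0.2114],
       [ 0.2632,  0.493 ,  0.8293, -1.3149],
       [ 0.    ,  0.    ,  0.    ,  1.    ]])}
top {'fx': 404.342410021287, 'fy': 404.342410021287, 'cx': 288.32983731325936, 'cy': 208.15140743827894, 'extrinsics': array([[ 0.0118, -0.9993, -0.0363,  0.0613],
       [ 0.9881,  0.0061,  0.1537, -0.5806],
       [-0.1534, -0.0377,  0.9874, -0.8431],
       [ 0.    ,  0.    ,  0.    ,  1.    ]])}
0.1 [0.184  0.7008 0.2305] [[-0.9672  0.2539 -0.0002]
 [ 0.2539  0.9672 -0.0014]
 [-0.0001 -0.0015 -1.    ]] 0.08562230236987341
```

View pics/scene0.png

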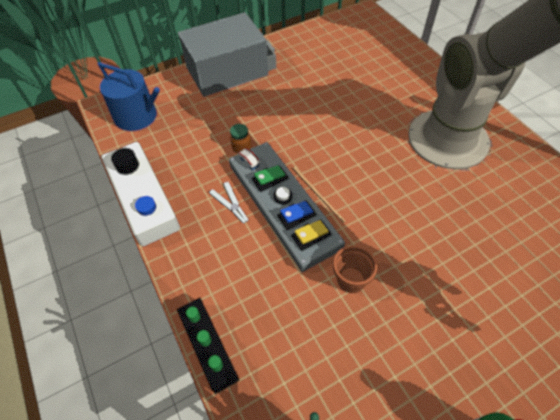

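View pics/top0.png

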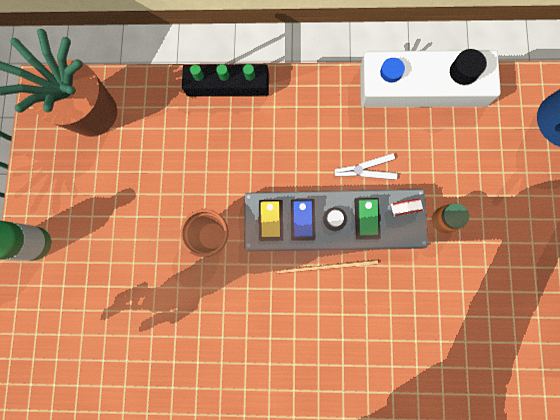

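The scene and top views agree on the order from left to right: yellow, blue, button, green. In the top view the white dots are near (270,206), (302,208) and (368,205), and the button is near (335,218). I'll measure the blobs next.

```bash
cat > h.py <<'E'
from bench import telemetry, imaging, arm
import cv2,numpy as np
np.set_printoptions(precision=4,suppress=True)
def ray(s,uv):
    E=s["extrinsics"]; R,t=E[:3,:3],E[:3,3]
    d=np.array([(uv[0]-s["cx"])/s["fx"],-(uv[1]-s["cy"])/s["fy"],-1.])
    return -R.T@t, R.T@d
def plane(s,uv,z):
    o,d=ray(s,uv); return o+d*(z-o[2])/d[2]
def tri(a,ua,b,ub):
    A=[];B=[]
    for s,u in((a,ua),(b,ub)):
        o,d=ray(s,u); d/=np.linalg.norm(d); P=np.eye(3)-np.outer(d,d); A.append(P);B.append(P@o)
    return np.linalg.lstsq(np.vstack(A),np.hstack(B),rcond=None)[0]
def blobs(im,box,k=4):
    x0,y0,x1,y1=box; c=im[y0:y1,x0:x1].astype(int)
    m=((c.min(2)>150)&(np.ptp(c,axis=2)<60)).astype(np.uint8)
    n,_,st,ce=cv2.connectedComponentsWithStats(m)
    return [(ce[i]+[x0,y0],st[i,4]) for i in range(1,n) if st[i,4]>=k]
E
python3 - <<'E'
from h import *
S=imaging.snapshot("scene");T=imaging.snapshot("top")
print("top",blobs(T["image"],(245,192,390,248)));print("scene",blobs(S["image"],(245,150,345,265)))
a=cv2.resize(T["image"][185:255,240:435],None,fx=4,fy=4,interpolation=cv2.INTER_CUBIC)
b=cv2.resize(S["image"][140:270,225:350],None,fx=4,fy=4,interpolation=cv2.INTER_CUBIC)
cv2.imwrite("pics/ta.png",a[...,::-1]);cv2.imwrite("pics/sb.png",b[...,::-1])
for n,w in (("top",T),):
  for nm,uv,z in(("y",(270,206),.068),("b",(302,208),.068),("g",(368,205),.068),("btn",(335,218),.065),("FL",(248,193),.04),("NL",(248,249),.04),("FR",(424,190),.04),("NR",(426,247),.04)): print(nm,plane(w,uv,z))
E
```

```text
top [(array([310.6071, 198.2142]), np.int32(929)), (array([389. , 199.5]), np.int32(6)), (array([302.2973, 206.1622]), np.int32(37)), (array([368.1282, 204.8718]), np.int32(39)), (array([269.4848, 206.6061]), np.int32(33)), (array([388.5, 207. ]), np.int32(8)), (array([353.3333, 209.8333]), np.int32(6)), (array([335.1667, 217.5238]), np.int32(210))]
scene [(array([250.8842, 158.4211]), np.int32(95)), (array([261.05, 175.9 ]), np.int32(20)), (array([282.1429, 192.6975]), np.int32(119)), (array([287.8947, 213.5789]), np.int32(19)), (array([245.6154, 218.2308]), np.int32(13)), (array([302.8421, 234.1579]), np.int32(19)), (array([303.2857, 261.    ]), np.int32(7))]
y [0.581  0.1052 0.068 ]
b [0.5771 0.0364 0.068 ]
g [ 0.5844 -0.1041  0.068 ]
btn [ 0.5564 -0.0341  0.065 ]
FL [0.6147 0.1574 0.04  ]
NL [0.49  0.154 0.04 ]
FR [ 0.6232 -0.2317  0.04  ]
NR [ 0.498  -0.2311  0.04  ]
```

View pics/ta.png

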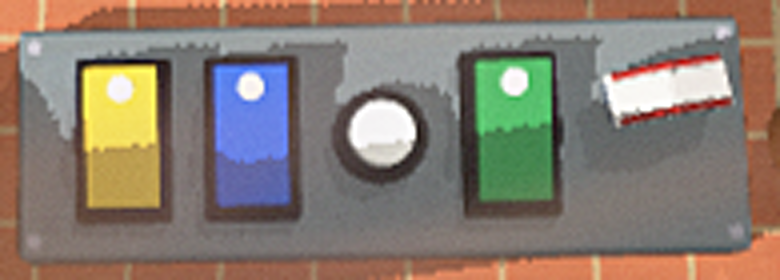

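View pics/sb.png

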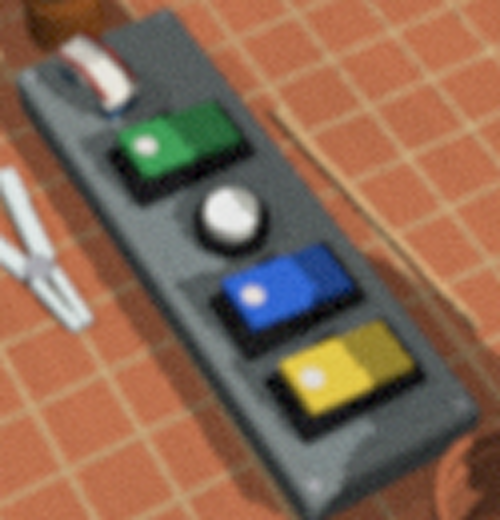

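The crops show every dot clearly, with yellow far left and the button central at (335,218) in the top view. Next I'll triangulate.

```bash
python3 - <<'E'
from h import *
S=imaging.snapshot("scene");T=imaging.snapshot("top")
for n,t,s in(("y",(269.48,206.6),(302.84,234.16)),("b",(302.3,206.16),(287.9,213.58)),("g",(368.13,204.87),(261.05,175.9)),("btn",(335.2,218),(282.6,192.4))):
    p=tri(T,t,S,s); print(n,p,"top-plane",plane(T,t,p[2]),"scene",plane(S,s,p[2]))
st=telemetry.get_state(); print(st["time_s"],arm.grip_depth,st["contact_force"])
E
```

```text
y [0.5778 0.1067 0.0729] top-plane [0.5789 0.1058 0.0729] scene [0.5768 0.1076 0.0729]
b [0.5795 0.0364 0.0725] top-plane [0.5804 0.0358 0.0725] scene [0.5788 0.0372 0.0725]
g [ 0.583  -0.1028  0.0744] top-plane [ 0.5837 -0.1034  0.0744] scene [ 0.5824 -0.1021  0.0744]
btn [ 0.5558 -0.034   0.0629] top-plane [ 0.5567 -0.0347  0.0629] scene [ 0.5551 -0.0333  0.0629]
0.3 -0.0187 [ 0.1864  0.0495 -0.9178]
```

Call:
move_arm --plan '[[[0,0,-0.94,0,0,0,0],[0,0,-0.94,0,0,0,0],[0,0,-0.93,0,0,0,0],[0,0,0,-0.42,-0.75,0,0],[0,0,0,-0.42,-0.75,0,0],[0,0,0,-0.42,-0.75,0,0],[0,0,0,-0.42,-0.75,0,0],[0,0,0,-0.42,-0.75,0,0],[0,0,0,-0.42,-0.75,0,0],[0,0,0,-0.42,-0.75,0,0],[0,0,0,-0.42,-0.75,0,0],[0,0,0,-0.42,-0.75,0,0]]]' --force 40

```text
time_s: 1.5
position: [0.382, 0.3669, 0.2315]
tcp_rot: [[-1.0, -0.024, 0.0], [-0.024, 1.0, 0.0], [-0.0, 0.0, -1.0]]
contact_force: [0.6, -0.4, -0.3]
grip_width: -0.0002
grip_force: 0.0
```

Call:
move_arm --plan '[[[0,0,0,-0.42,-0.75,0,0],[0,0,0,-0.42,-0.75,0,0],[0,0,0,-0.42,-0.75,0,0],[0,0,0,-0.42,-0.75,0,0],[0,0,0,-0.42,-0.75,0.3,0],[0,0,0,-0.42,-0.75,0.3,0],[0,0,0,-0.42,-0.75,0.3,0],[0,0,0,-0.42,-0.75,0.4,0],[0,0,0,-0.42,-0.75,0.4,0],[0,0,0,0,0,0.5,0],[0,0,0,0,0,0,0],[0,0,0,0,0,0,0]]]'

```text
time_s: 2.7
position: [0.5779, 0.0363, 0.1213]
tcp_rot: [[-1.0, -0.025, -0.001], [-0.025, 1.0, 0.0], [0.001, 0.0, -1.0]]
contact_force: [0.5, 1.5, 0.5]
grip_width: 0.0002
grip_force: 0.0
```

Call:
move_arm --plan '[[[0,0,0,-0.05,0,0.3,0],[0,0,0,0,0,0.3,0],[0,0,0,0,0,0.3,0],[0,0,0,0,0,0,0],[0,0,0,0,0,0,0]]]'

```text
time_s: 3.2
position: [0.581, 0.0365, 0.0767]
tcp_rot: [[-1.0, -0.026, 0.0], [-0.026, 1.0, 0.0], [-0.0, 0.0, -1.0]]
contact_force: [0.7, 0.6, 0.1]
grip_width: 0.0002
grip_force: 0.0
```

```bash
python3 - <<'E'
from h import *
T=imaging.snapshot("scene"); b=cv2.resize(T["image"][110:270,225:375],None,fx=3.7,fy=3.7,interpolation=cv2.INTER_CUBIC)
cv2.imwrite("pics/s2.png",b[...,::-1])
E
```

```text
(no output)
```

View pics/s2.png

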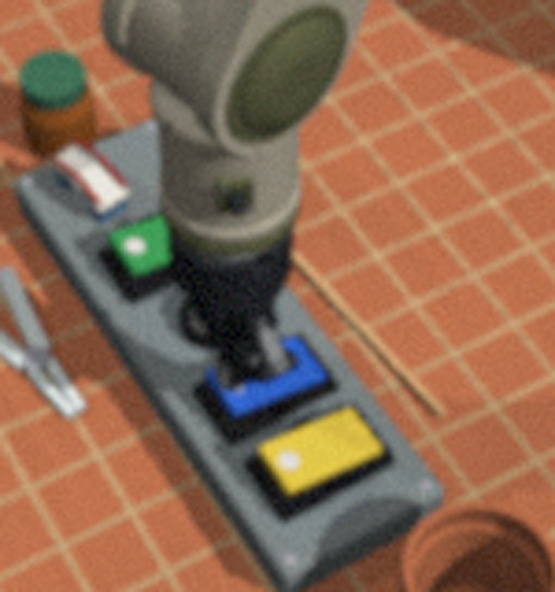

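The picture shows the closed fingers just above the blue dotted end, at crop (245,365), clear of the green and yellow rockers. I'll press down in small steps.

Call:
move_arm --plan '[[[0,0,0,0,0,0.1,0],[0,0,0,0,0,0.06,0],[0,0,0,0,0,0.06,0],[0,0,0,0,0,0,0]]]'

```text
time_s: 3.65
position: [0.5814, 0.0357, 0.0653]
tcp_rot: [[-1.0, -0.024, 0.001], [-0.024, 1.0, 0.0], [-0.001, 0.0, -1.0]]
contact_force: [0.4, 0.2, 0.8]
grip_width: -0.0002
grip_force: 0.5
```

Call:
move_arm --plan '[[[0,0,0,0,0,0.04,0],[0,0,0,0,0,0.02,0],[0,0,0,0,0,0,0]]]'

```text
time_s: 3.95
position: [0.5815, 0.0357, 0.0626]
tcp_rot: [[-1.0, -0.024, 0.001], [-0.024, 1.0, 0.0], [-0.001, 0.0, -1.0]]
contact_force: [2.8, -0.6, 3.8]
grip_width: 0.0006
grip_force: 2.5
```

Force is 4 N and the stop isn't reached yet, so I'll continue.

Call:
move_arm --plan '[[[0,0,0,0,0,0.03,0],[0,0,0,0,0,0.03,0],[0,0,0,0,0,0,0]]]'

```text
time_s: 4.25
position: [0.5817, 0.0357, 0.0617]
tcp_rot: [[-1.0, -0.024, 0.002], [-0.024, 1.0, 0.0], [-0.002, 0.0, -1.0]]
contact_force: [-3.4, 0.8, 30.9]
grip_width: 0.0002
grip_force: 14.7
```

Call:
move_arm --plan '[[[0,0,0,0,0,0.02,0],[0,0,0,0,0,0.02,0],[0,0,0,0,0,0,0]]]'

```text
time_s: 4.55
position: [0.5818, 0.0357, 0.0612]
tcp_rot: [[-1.0, -0.024, 0.003], [-0.024, 1.0, 0.0], [-0.003, 0.0, -1.0]]
contact_force: [-7.0, 1.3, 48.4]
grip_width: 0.0001
grip_force: 23.4
```

Rigid stop met (48 N), so blue is on. I'll lift and move above green.

Call:
move_arm --plan '[[[0,0,0,0,0,-0.5,0],[0,0,0,0,0,-0.55,0],[0,0,0,0,-0.7,0,0],[0,0,0,0,-0.7,0,0],[0,0,0,0,-0.7,0,0],[0,0,0,0,-0.68,0,0],[0,0,0,0,0,0.3,0],[0,0,0,0,0,0.3,0],[0,0,0,0,0,0,0],[0,0,0,0,0,0,0]]]'

```text
time_s: 5.55
position: [0.5835, -0.1031, 0.0795]
tcp_rot: [[-1.0, -0.024, -0.002], [-0.024, 1.0, 0.0], [0.002, 0.0, -1.0]]
contact_force: [0.5, -1.2, 0.6]
grip_width: -0.0002
grip_force: 0.0
```

```bash
python3 - <<'E'
from h import *
T=imaging.snapshot("scene"); b=cv2.resize(T["image"][110:270,225:375],None,fx=3.7,fy=3.7,interpolation=cv2.INTER_CUBIC)
cv2.imwrite("pics/s3.png",b[...,::-1])
E
```

```text
(no output)
```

View pics/s3.png

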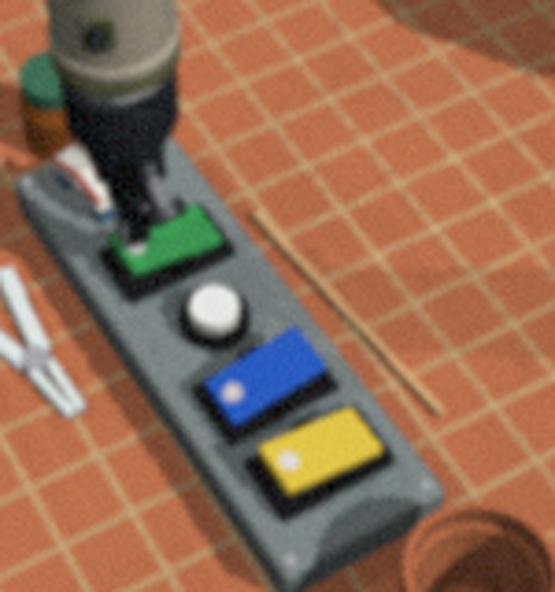

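Blue now lies with its dotted end down (crop (232,392)). The fingers are over the green dot at (135,240), clear of the bridge. Now I'll press green.

Call:
move_arm --plan '[[[0,0,0,-0.03,0,0.12,0],[0,0,0,0,0,0.08,0],[0,0,0,0,0,0.06,0],[0,0,0,0,0,0.06,0],[0,0,0,0,0,0,0]]]'

```text
time_s: 6.1
position: [0.5862, -0.1031, 0.0637]
tcp_rot: [[-1.0, -0.025, 0.001], [-0.025, 1.0, 0.0], [-0.001, 0.0, -1.0]]
contact_force: [0.9, -0.2, 0.5]
grip_width: 0.0001
grip_force: 0.5
```

Call:
move_arm --plan '[[[0,0,0,0,0,0.03,0],[0,0,0,0,0,0.03,0],[0,0,0,0,0,0,0]]]'

```text
time_s: 6.4
position: [0.5862, -0.1032, 0.062]
tcp_rot: [[-1.0, -0.024, 0.001], [-0.024, 1.0, -0.0], [-0.001, -0.0, -1.0]]
contact_force: [-1.4, 1.3, 14.5]
grip_width: -0.0001
grip_force: 7.2
```

Call:
move_arm --plan '[[[0,0,0,0,0,0.03,0],[0,0,0,0,0,0.03,0],[0,0,0,0,0,0,0]]]'

```text
time_s: 6.7
position: [0.5863, -0.1032, 0.0612]
tcp_rot: [[-1.0, -0.024, 0.002], [-0.024, 1.0, -0.0], [-0.002, -0.0, -1.0]]
contact_force: [-6.9, 2.1, 41.1]
grip_width: 0.0001
grip_force: 19.4
```

Green is at its stop. Next is the button.

Call:
move_arm --plan '[[[0,0,0,0,0,-0.5,0],[0,0,0,0,0,-0.45,0],[0,0,0,0.29,0.7,0,0],[0,0,0,0.29,0.7,0,0],[0,0,0,0,0,0.35,0],[0,0,0,0,0,0.3,0],[0,0,0,0,0,0,0],[0,0,0,0,0,0,0]]]'

```text
time_s: 7.5
position: [0.5545, -0.0343, 0.0726]
tcp_rot: [[-1.0, -0.024, -0.002], [-0.024, 1.0, -0.0], [0.002, -0.0, -1.0]]
contact_force: [0.8, -0.6, -0.0]
grip_width: -0.0001
grip_force: 0.0
```

```bash
python3 - <<'E'
from h import *
T=imaging.snapshot("scene"); b=cv2.resize(T["image"][110:270,225:375],None,fx=3.7,fy=3.7,interpolation=cv2.INTER_CUBIC)
cv2.imwrite("pics/s4.png",b[...,::-1])
E
```

```text
(no output)
```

View pics/s4.png

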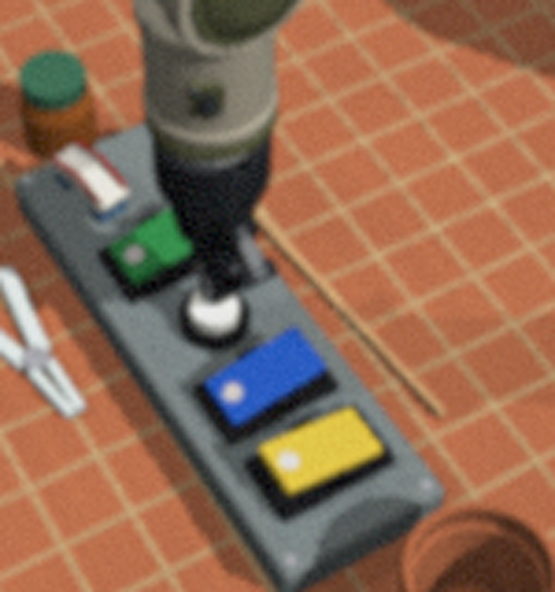

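Both rockers are down and the fingers are over the white button at (215,300). I'll press it slowly.

Call:
move_arm --plan '[[[0,0,0,0,0,0.12,0],[0,0,0,0,0,0.08,0],[0,0,0,0,0,0.06,0],[0,0,0,0,0,0.06,0],[0,0,0,0,0,0,0]]]'

```text
time_s: 8.05
position: [0.5553, -0.0343, 0.0567]
tcp_rot: [[-1.0, -0.024, 0.0], [-0.024, 1.0, -0.0], [-0.0, -0.0, -1.0]]
contact_force: [-0.0, -1.1, 4.2]
grip_width: 0.0
grip_force: 2.3
```

Call:
move_arm --plan '[[[0,0,0,0,0,0.03,0],[0,0,0,0,0,0.03,0],[0,0,0,0,0,0,0]]]'

```text
time_s: 8.35
position: [0.5554, -0.0343, 0.0557]
tcp_rot: [[-1.0, -0.024, 0.002], [-0.024, 1.0, -0.0], [-0.002, -0.0, -1.0]]
contact_force: [-4.4, -1.2, 27.6]
grip_width: -0.0
grip_force: 13.3
```

The button is at its stop. I'll hold briefly, retreat straight up, then check.

Call:
move_arm --plan '[[[0,0,0,0,0,0,0],[0,0,0,0,0,0,0],[0,0,0,0,0,-0.4,0],[0,0,0,0,0,-0.8,0],[0,0,0,0,0,-0.8,0],[0,0,0,0,0,-0.8,0],[0,0,0,0,0,-0.4,0],[0,0,0,0,0,0,0],[0,0,0,0,0,0,0],[0,0,0,0,0,0,0]]]'

```text
time_s: 9.35
position: [0.5542, -0.0339, 0.2126]
tcp_rot: [[-1.0, -0.024, -0.002], [-0.024, 1.0, 0.0], [0.002, 0.0, -1.0]]
contact_force: [-0.7, 1.0, -0.3]
grip_width: 0.0001
grip_force: 0.0
```

```bash
python3 - <<'E'
from h import *
T=imaging.snapshot("scene"); b=cv2.resize(T["image"][110:300,200:400],None,fx=3,fy=3,interpolation=cv2.INTER_CUBIC)
cv2.imwrite("pics/s5.png",b[...,::-1])
E
```

```text
(no output)
```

View pics/s5.png

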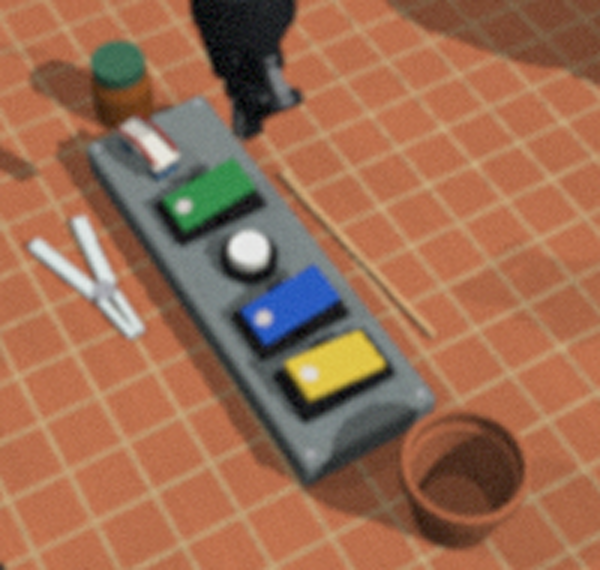

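The picture shows the green (183,205) and blue (263,318) dotted ends down and yellow (310,373) still raised. The button at (248,250) is out and the loose items haven't moved.

```bash
python3 -c "
from bench import arm; print(arm.hand_in())"
```

```text
the job is handed in; nothing more can be done
None
```

The ficus watering sequence is done and handed in: blue on, then green on, then start pressed and sprung back. In the final image yellow was still off and the loose items were where they started; the hand-in returned no verdict.

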